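# Check a contact conductivity tester on two reference blocks

### The job

Check the pen-shaped conductivity tester on its reference blocks: take it from its stand and, holding it upright, touch its tip to the centre dot of the square block for about a second, then to the centre dot of the triangular block for about a second. Do not touch the round or the oblong block with it. Then put it back upright in its stand, with its collar resting flat on the stand's top, and let go.

Things in the scene. Friction and masses are not known exactly. Their poses are not given: they have to be found in the camera images.
- probe_grip (a point): Tester, 90 to 110 g, standing upright in its stand. Above its black collar (44 mm diameter, 6 mm thick) rises a round grey handle, 20 mm diameter and 80 mm tall, to be gripped from above. This point is on the axis, half-way up the handle: 46 mm above the collar's underside, 40 mm below the handle's top, 124 mm above the tip. z runs along the tester, up through the handle.
- probe_tip (a point): The lowest point of the tester's brass tip, a rounded 8 mm pin on the tester's axis, 78 mm below the collar's underside (124 mm below probe_grip). The shank above it is 14 mm in diameter. The tip is spring-loaded: it gives way upwards by up to 8 mm, at 1.2 N to 3.6 N; pressing it in 3 to 5 mm makes a good touch. z runs up along the tester.
- stand_hole (a point): Centre of the hole in the top of the fixed stand, at the level of its top face, 95 mm above the bench. The top is a white plate 100 x 100 mm, 8 mm thick, on four thin legs over a grey base 110 x 110 mm; the through hole is 28 mm square, so the shank passes and the collar rests on the plate.
- square_mark (a point): Square aluminium reference block, 48 x 48 mm, 16 mm high, on a wooden board 190 x 190 x 12 mm that carries four aluminium blocks (square, triangular, round, oblong) in two rows of two, 86 mm apart, in changing order. Fixed; does not move. The point lies on the dark dot at the centre of its top face, 28 mm above the bench; all blocks are equally high.
- triangle_mark (a point): Triangular aluminium reference block, three equal sides of 62 mm, 16 mm high, on the same board. Fixed; does not move. The point lies on the dark dot at the centre of its top face, 28 mm above the bench; all blocks are equally high. The two blocks to be left alone are round (52 mm diameter) and oblong (66 x 28 mm).
There are look-alikes about, which are no part of the job. Of the things that look like the part that bears probe_grip, the middle-sized one is meant.

How it is judged:
By the outcome, as a careful person would: the job done as asked, in the order asked, and still so for the second after the job is handed in, with the robot touching nothing.
It also fails if it takes over 54 s, if anything falls off the work surface, if the arm or the gripper's body presses on something with over 40 N, if the wrist force passes 120 N, or if a joint passes its speed limit or range.

### The arm

A 6-joint arm with a two-finger parallel gripper is mounted at the origin on the work surface. World frame = base frame: x ahead of the robot, y to its left, z up, the work surface at z = 0. Lengths are in mm, angles in degrees, forces in N, time in s.
With the tool pointing down it reaches from about 275 to 725 mm from the base axis. Payload 5.6 kg.
Tool frame: the origin (TCP) lies at the very end of the fingers, on their centre line; the grasp point (between the pads) lies 19 mm behind it; z points along the fingers, y is the direction in which the jaws open and shut (so a half turn about z gives the same grasp; the last joint's range is limited). The gripper opens to 85 mm and grips with 20 to 120 N. Pads are 22 mm wide; open, the fingers measure 114 mm over their backs; the gripper's body (76 mm by 85 mm) begins 54 mm behind the grasp point. The pads swing forward as they close: fully open they stand 13 mm farther back than shut.
Start: joints at [89.645, 14.616, 6.199, 0, -81.583, -16.306], TCP at [157.668, 526.91, 231.283] pointing down, gripper open.
Joint ranges: [-168.99, 168.99], [-69.2, 112.95], [-62.41, 85.93], [-164.36, 98.24], [-168.68, -3.75], [-174.98, 174.98]. Speed limits (degrees/s): [147.25, 147.25, 180, 180, 180, 180].

### API

Orientations are given as a 3x3 rotation matrix whose columns are the frame's x, y, z axes.
In Python, from station import * gives the robot as it stands. The module is installed in compiled form; this text tells all that it offers.
- The arm moves only by the shell command python3 -m jog 'ROWS' [OPENING] [FORCE]. ROWS is JSON, a list that holds one entry, the list of rows, each a list of 4 numbers: the shift along the tool's x, y, z in m, then the turn about the tool's z in rad. A call has 1 to 12 rows; each row shifts and turns the commanded pose from where the row before left it, along the tool's axes as they then stand; what a row does not reach is not made up. A row lasts 1/8 s, in which the tool goes at most 62.5 mm and 10.7 degrees, less where a joint would pass 70% of its speed; a pose out of reach is approached as far as the arm can. A call with a gripper value outside its range is refused whole. OPENING is the finger opening in m, from 0 to 0.0854, set as the call begins (- or left out, the last holds). The fingers move at their own pace and stop on an object; FORCE is the grip in N (left out, the last holds). Time passes only in rows, so rows that do not move let the fingers close. It gives the time, the measured TCP pose, the force and the opening at its end, in the units of the state.
- get_state(): the state, without advancing time (a new reading comes with each control period).
- get_image(name): name is "scene" or "top" or "wrist"; returns (picture, depth): 480x640x3 uint8, blue, green, red; 480x640 float32, mm along the optical axis (not along the pixel's ray), 0 where there is no reading.
- get_calibration(name): a dict with "vertical_fov" (degrees; the focal length in pixels is half the picture's height over the tangent of half this angle, whatever the lens; pixels are square), "cx", "cy" (the principal point, pixels), "k1" (the pictures are not rectified: a ray, as slopes to the right and down, at radius r is drawn at 1 + k1 r^2 times it, then the intrinsics apply), "rvec" (rotation vector, rad) and "tvec" (3), from world to camera coordinates, as OpenCV has them. Camera axes: x right, y down, z forward; pixel columns grow to the right and rows downward; lengths in mm; the calibration is good to about 2 mm. A picture is of the moment at which its call begins: read the wrist's pose just before it. get_calibration takes no time and is no camera call; for the wrist camera it gives the pose at the moment of the call.
- finish_job(): hands the job in, once; it reports no verdict.
The state is a dict: "t": time; "qpos": joint angles; "qvel": joint speeds; "joint_efforts": joint torques, N m; "ee_pos": TCP position; "tcp_rot": TCP orientation; "ft_force": force on the tool from outside, world axes, zero at the start; "wrist_torque": the same for the moment, N m; "gripper_width": finger opening in mm.
Only numpy, scipy, OpenCV 4.12 (cv2) and the standard library are available. Lean on these libraries where they do the work, as an engineer would, in place of code of your own. Each camera call takes 0.05 s, during which the arm holds its last target.

## Working session

There is one attempt and no reset: what is moved stays moved. The work goes in short steps, Python scripts to look and compute and a shell command to move; the robot and the scene stay as the last step left them, time stands still between calls to the robot, and variables do not carry over. Pictures are saved under pics/ and viewed, and the job is handed in when it is done.

```bash
mkdir -p pics; ls
python3 - <<'E'
from station import *
import cv2
s=get_state(); print(s)
for n in ["scene","top"]:
    im,d=get_image(n); cv2.imwrite(f"pics/{n}0.png",im)
    import numpy as np; np.save(f"pics/{n}0.npy",d)
    print(n,get_calibration(n))
E
```

```text
pics
{'t': 0.0, 'qpos': array([ 8.96467674e+01,  1.46539332e+01,  6.13016432e+00, -2.87419520e-02,
       -8.15808773e+01, -1.63069566e+01]), 'qvel': array([ 0.13790795, -0.008492  , -0.05779988, -0.04368683, -0.01471208,
       -0.05229244]), 'joint_efforts': array([-4.21165860e-04, -3.86624014e+01,  2.37940067e+01,  5.36526471e+00,
       -6.04270390e-03,  7.41350981e-07]), 'ee_pos': array([157.46896741, 526.46610194, 230.37999216]), 'tcp_rot': array([[ 9.58000750e-01, -2.86765245e-01, -5.07486140e-04],
       [-2.86765692e-01, -9.57999015e-01, -1.82330726e-03],
       [ 3.66899301e-05,  1.89225933e-03, -9.99998209e-01]]), 'ft_force': array([ 0.09063955,  0.71974413, -0.50045021]), 'wrist_torque': array([-0.00807003, -0.00595825,  0.00991222]), 'gripper_width': 85.44705095207813}
scene {'vertical_fov': 57.96239716210813, 'cx': 318.3514064106712, 'cy': 242.9644089659219, 'k1': 0.029412379035588042, 'rvec': array([ 0.87818211,  2.56907975, -1.01529769]), 'tvec': array([ 392.4636535 , -190.18493958,  972.25983097])}
top {'vertical_fov': 47.62598527685152, 'cx': 322.94176437553085, 'cy': 237.1382385291795, 'k1': -0.01716332232164666, 'rvec': array([ 2.13362652, -2.09385814,  0.19820298]), 'tvec': array([ 33.06856289, 554.784056  , 885.89683275])}
```

View pics/scene0.png

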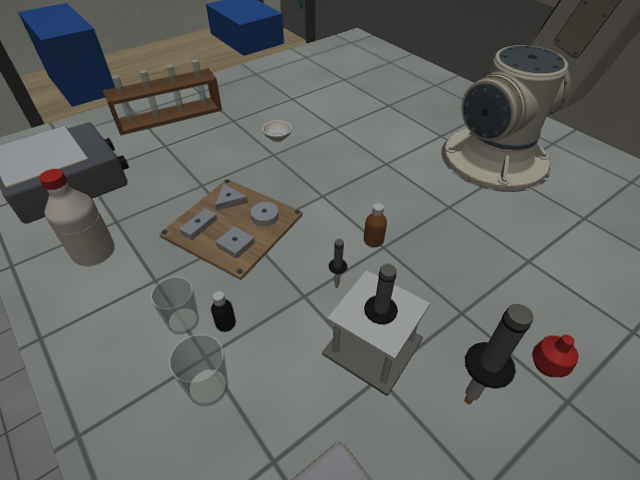

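View pics/top0.png

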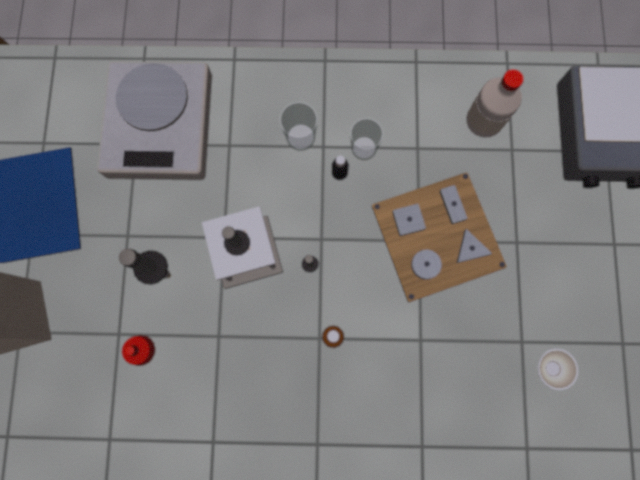

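The scene picture shows three testers: a large one at scene (500,340) / top (150,267), a small one at (338,255) / (310,264), and the middle-sized one in the white stand at (385,290) / (236,241). I choose the middle one. The board's blocks in the top picture are square (409,219), oblong (454,204), round (427,264) and triangle (472,248).

```bash
cat > h.py <<'E'
import numpy as np, cv2
from station import *
def K(c):
    f=240/np.tan(np.radians(c["vertical_fov"]/2)); return f
def ray(c,u,v):
    f=K(c); p=np.array([(u-c["cx"])/f,(v-c["cy"])/f]); s=p.copy()
    for _ in range(30): s=p/(1+c["k1"]*(s@s))
    R=cv2.Rodrigues(np.array(c["rvec"],float))[0]; t=np.array(c["tvec"],float)
    return -R.T@t, R.T@np.array([s[0],s[1],1.0])
def atz(c,u,v,z):
    o,d=ray(c,u,v); return o+d*(z-o[2])/d[2]
def atd(c,u,v,depth):
    o,d=ray(c,u,v); return o+d*depth
def proj(c,P):
    R=cv2.Rodrigues(np.array(c["rvec"],float))[0]; q=R@np.array(P,float)+np.array(c["tvec"],float)
    s=q[:2]/q[2]; s=s*(1+c["k1"]*(s@s)); return s*K(c)+[c["cx"],c["cy"]]
E
python3 - <<'E'
from h import *
for n,pts in dict(scene=[("sq",234,239,28),("tri",228,195,28),("round",264,212,28),("obl",198,221,28),("handtop",388,269,181),("bighandtop",518,315,0),("smalltop",339,241,0)],top=[("sq",409,219,28),("tri",472,248,28),("round",427,264,28),("obl",454,204,28),("handtop",229,232,181),("bightop",127,257,0),("smalltop",309,260,0),("st1",202,221,95),("st2",261,207,95),("st3",275,264,95),("st4",217,278,95)]).items():
    c=get_calibration(n); d=np.load(f"pics/{n}0.npy")
    for k,u,v,z in pts: print(n,k,atz(c,u,v,z).round(1),atd(c,u,v,d[v,u]).round(1))
a=cv2.imread("pics/scene0.png"); b=cv2.imread("pics/top0.png")
x=cv2.resize(a[220:420,300:600],None,fx=2,fy=2); y=cv2.resize(b[160:310,360:520],None,fx=2.5,fy=2.5);
cv2.imwrite("pics/crop1.png",x); cv2.imwrite("pics/crop2.png",y)
c=get_calibration("wrist"); im,_=get_image("wrist"); cv2.imwrite("pics/w0.png",im)
print(c, get_state()['tcp_rot'])
E
```

```text
scene sq [ 598.2 -110.3   28. ] [ 598.3 -110.    28.4]
scene tri [ 547.5 -219.9   28. ] [ 548.  -218.6   29.2]
scene round [ 518.8 -136.9   28. ] [ 518.7 -137.1   27.8]
scene obl [ 626.8 -189.5   28. ] [ 627.  -188.9   28.5]
scene handtop [536.4 184.3 181. ] [536.2 184.1 180.8]
scene bighandtop [317.5 281.1   0. ] [496.8 322.3 212.2]
scene smalltop [437.9 -14.3   0. ] [805.2 393.  576.8]
top sq [ 595.3 -109.6   28. ] [ 595.2 -109.5   28.5]
top tri [ 544.6 -220.6   28. ] [ 544.4 -220.4   28.8]
top round [ 514.5 -140.4   28. ] [ 514.6 -140.5   27.3]
top obl [ 624.5 -190.9   28. ] [ 624.4 -190.9   28.3]
top handtop [534.3 183.  181. ] [533.7 182.5 183.5]
top bightop [521.5 401.7   0. ] [488.8 321.9 211.4]
top smalltop [522.1  68.6   0. ] [505.   64.6 110.7]
top st1 [569.9 245.4  95. ] [5.913e+02 2.681e+02 4.000e-01]
top st2 [595.7 147.8  95. ] [619.4 159.9   1.8]
top st3 [499.7 120.8  95. ] [512.4 129.3   8.9]
top st4 [474.9 214.8  95. ] [474.7 214.5  96.3]
{'vertical_fov': 63.812253382194946, 'cx': 316.267192398508, 'cy': 234.66463514229204, 'k1': -0.060418510962551325, 'rvec': array([-1.75981611,  2.36396948,  0.34281955]), 'tvec': array([548.68726108, -37.44355133, 379.19675599])} [[ 9.58002541e-01 -2.86759500e-01 -3.48597835e-04]
 [-2.86759705e-01 -9.58001552e-01 -1.37744655e-03]
 [ 6.10386171e-05  1.41956111e-03 -9.99998991e-01]]
```

View pics/crop1.png

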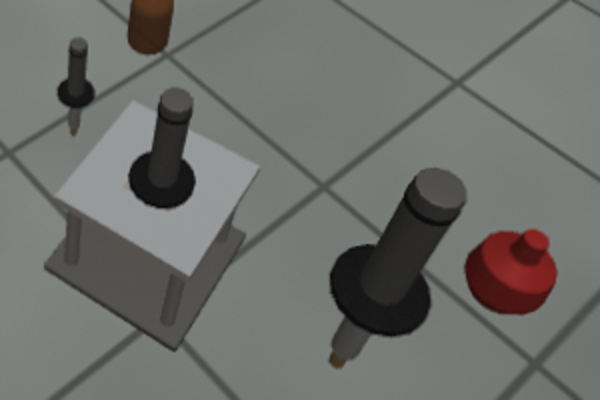

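View pics/w0.png

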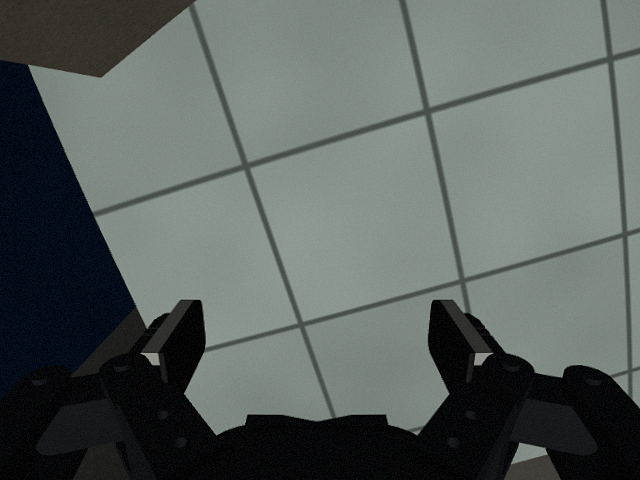

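View pics/crop2.png

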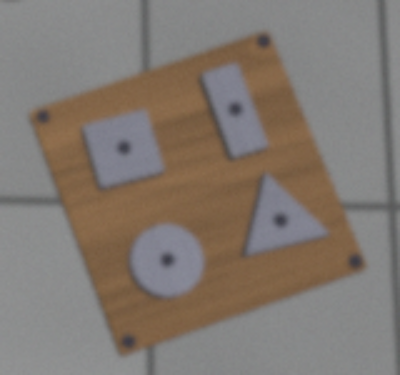

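The crops confirm it: the middle tester stands in the white stand, its handle top at about (535,183.5,181), and the stand centre measures (535,182). Heights and block positions agree between the cameras to 2–4 mm. Next I move above the handle.

```bash
python3 -m jog '[[[0.038,0.018,-0.006,0],[0.038,0.018,-0.006,0],[0.038,0.018,-0.006,0],[0.038,0.018,-0.006,0],[0.038,0.018,-0.006,0],[0.038,0.018,-0.006,0],[0.038,0.018,0,0],[0.038,0.018,0,0],[0.038,0.018,0,0],[0.038,0.018,0,0],[0.02,0.01,0,0],[0,0,0,0]]]' 0.0854 40
python3 - <<'E'
from h import *
s=get_state();c=get_calibration("wrist"); im,d=get_image("wrist"); cv2.imwrite("pics/w1.png",im); np.save("pics/w1.npy",d)
print(s['t'],s['ee_pos'],s['tcp_rot'],s['qpos'])
np.save("pics/w1c.npy",c,allow_pickle=True)
R=cv2.Rodrigues(c["rvec"])[0]; print(-R.T@c["tvec"], R)
for P in [(535,183,181),(535,183,101)]: print(proj(c,P))
E
```

```text
t: 1.65
ee_pos: [487.0, 229.1, 266.6]
tcp_rot: [[0.957, -0.289, -0.001], [-0.289, -0.957, -0.001], [-0.001, 0.001, -1.0]]
ft_force: [-0.1, -0.3, -1.0]
gripper_width: 85.7
1.65 [487.02068926 229.10748102 266.61881041] [[ 9.57295583e-01 -2.89109231e-01 -1.01010901e-03]
 [-2.89110047e-01 -9.57295549e-01 -7.82806421e-04]
 [-7.40656301e-04  1.04140979e-03 -9.99999183e-01]] [ 4.18606695e+01  1.28927760e+01  9.02434038e+00 -5.22864049e-03
 -8.62045984e+01  3.13350140e+01]
[556.43114489 208.10355812 408.82189629] [[-0.28883558 -0.9573771   0.00175748]
 [-0.91707276  0.27720208  0.28659478]
 [-0.27486646  0.08116703 -0.95805028]]
[367.79353054 143.79086749]
[354.39518621 137.65121343]
```

View pics/w1.png

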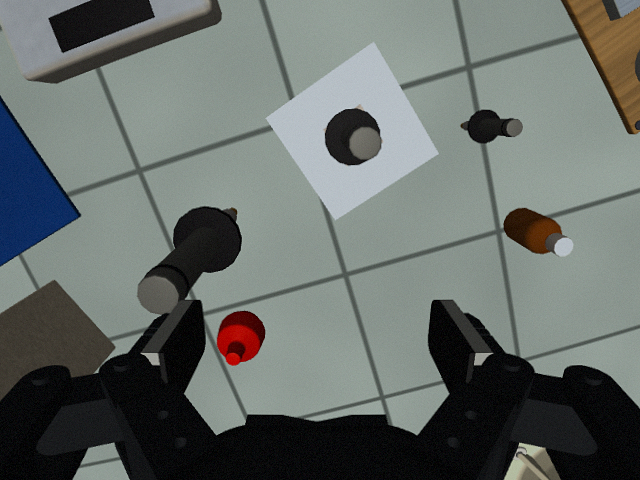

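Run:
```python
from h import *
im=cv2.imread("pics/w1.png"); cv2.imwrite("pics/w1c.png",cv2.resize(im[30:230,250:450],None,fx=3,fy=3,interpolation=cv2.INTER_CUBIC))
c=np.load("pics/w1c.npy",allow_pickle=True).item(); d=np.load("pics/w1.npy")
for u,v in [(365,143),(340,130),(360,107),(359,104),(380,90),(330,180),(375,200)]: print(u,v,atd(c,u,v,d[v,u]).round(1))
for n,z,p in [("htop",181,(365,143)),("collar",101,(353,137)),("st1",95,(375,42)),("st2",95,(439,154)),("st3",95,(336,219)),("st4",95,(266,118))]: print(n,atz(c,*p,z).round(1))
```

```text
365 143 [535.9 184.5 181.4]
340 130 [543.7 192.1  99.5]
360 107 [555.9 172.   93.8]
359 104 [558.3 172.3  94.7]
380 90 [563.7 154.1  95.6]
330 180 [507.9 210.5  95.7]
375 200 [458.1 170.7  -0.5]
htop [535.9 184.4 181. ]
collar [535.8 183.9 101. ]
st1 [598.1 148.9  95. ]
st2 [502.8 120.3  95. ]
st3 [474.7 214.9  95. ]
st4 [569.2 244.8  95. ]
```

View pics/w1c.png

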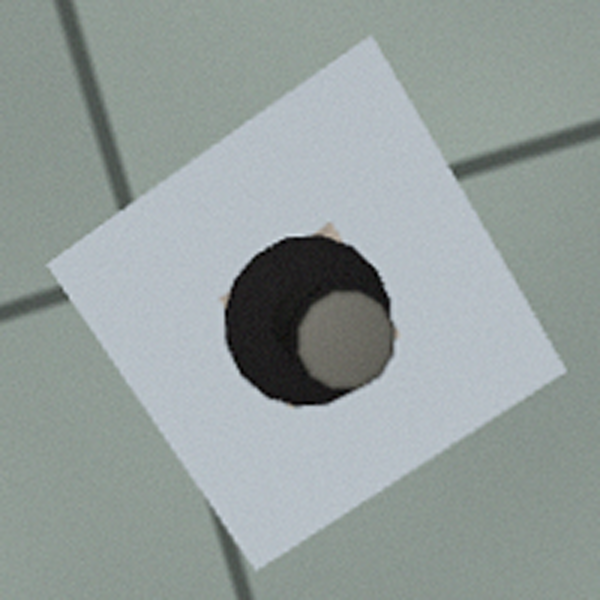

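```bash
python3 -m jog '[[[0.03,0.0144,0,0],[0.0298,0.0143,0,0],[0,0,0.02,0],[0,0,0.03,0],[0,0,0,0],[0,0,0,0]]]'
python3 - <<'E'
from h import *
s=get_state();c=get_calibration("wrist"); im,d=get_image("wrist"); cv2.imwrite("pics/w2.png",im)
print(s['t'],s['ee_pos'],s['ft_force'])
for P in [(536,184.3,181),(536,184.3,101)]: print(proj(c,P))
E
```

```text
t: 2.45
ee_pos: [535.7, 186.2, 218.7]
tcp_rot: [[0.958, -0.286, 0.002], [-0.286, -0.958, 0.0], [0.002, -0.001, -1.0]]
ft_force: [-0.1, 0.1, 0.6]
gripper_width: 85.2
2.45 [535.68239463 186.19171696 218.68026937] [-0.1216627   0.07882488  0.61946424]
[319.06120534 269.06555086]
[318.27455651 226.76418213]
```

View pics/w2.png

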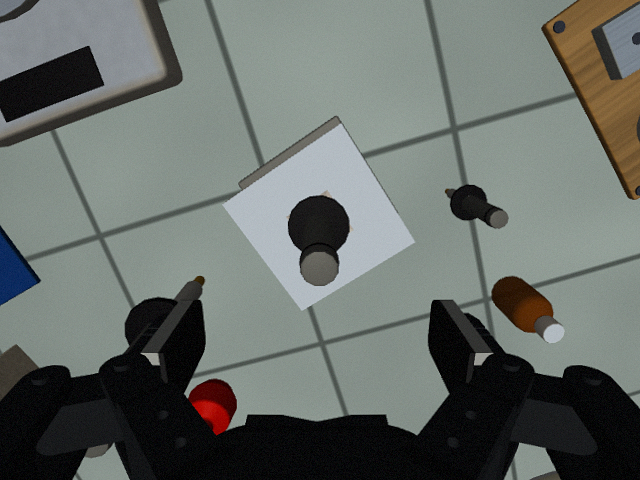

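The handle top is at (319.5,266) and the collar at (319,224), midway between the fingers. It is about 1.5 mm farther along tool x than I estimated. I go down and close.

```bash
python3 -m jog '[[[0.0023,0.0017,0.02,0],[0,0,0.025,0],[0,0,0.025,0],[0,0,0.02,0],[0,0,0.0065,0],[0,0,0,0],[0,0,0,0]]]'
python3 -m jog '[[[0,0,0,0],[0,0,0,0],[0,0,0,0],[0,0,0,0],[0,0,0,0],[0,0,0,0],[0,0,0,0],[0,0,0,0]]]' 0.0 60
python3 - <<'E'
from h import *
s=get_state(); print(s['t'],s['ee_pos'],s['ft_force'],s['wrist_torque'],s['gripper_width'])
c=get_calibration("wrist"); im,d=get_image("wrist"); cv2.imwrite("pics/w3.png",im)
E
```

```text
t: 3.38
ee_pos: [537.9, 183.7, 122.1]
tcp_rot: [[0.958, -0.286, 0.002], [-0.286, -0.958, 0.001], [0.002, -0.002, -1.0]]
ft_force: [-0.7, 0.4, 1.4]
gripper_width: 85.6
t: 4.38
ee_pos: [537.3, 183.3, 120.9]
tcp_rot: [[0.958, -0.287, 0.0], [-0.287, -0.958, 0.0], [0.0, -0.0, -1.0]]
ft_force: [-0.7, 0.9, 2.0]
gripper_width: 18.5
4.375 [537.25487266 183.3399107  120.90425304] [-0.69036062  0.87641351  1.97086937] [0.1266214  0.0459484  0.01573604] 18.490493808459306
```

View pics/w3.png

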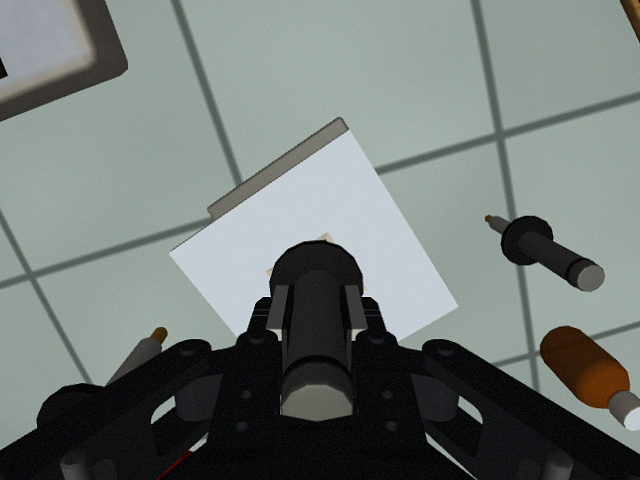

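It is gripped, with the handle between the pads. I lift straight up.

```bash
python3 -m jog '[[[0,0,-0.005,0],[0,0,-0.01,0],[0,0,-0.015,0],[0,0,-0.02,0],[0,0,-0.02,0],[0,0,-0.02,0],[0,0,-0.02,0],[0,0,-0.015,0],[0,0,-0.005,0],[0,0,0,0]]]'
python3 - <<'E'
from h import *
s=get_state(); print(s['t'],s['ee_pos'],s['ft_force'],s['wrist_torque'],s['gripper_width'])
c=get_calibration("wrist"); im,d=get_image("wrist"); cv2.imwrite("pics/w4.png",im)
im,d=get_image("scene"); cv2.imwrite("pics/s4.png",im)
# hole outline
E
```

```text
t: 5.68
ee_pos: [537.1, 183.3, 250.7]
tcp_rot: [[0.958, -0.287, -0.0], [-0.287, -0.958, 0.0], [-0.0, -0.0, -1.0]]
ft_force: [-0.6, 0.8, -1.4]
gripper_width: 19.1
5.675 [537.0985463  183.31978303 250.72114221] [-0.60749578  0.78502684 -1.41926802] [-0.01001057 -0.00203965  0.01510129] 19.060669448147934
```

View pics/w4.png

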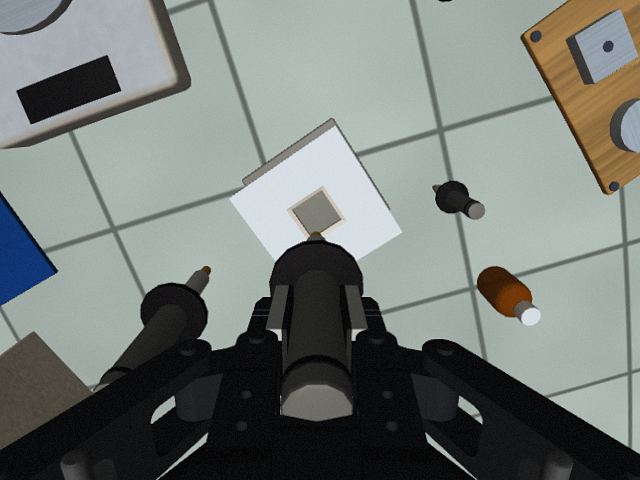

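View pics/s4.png

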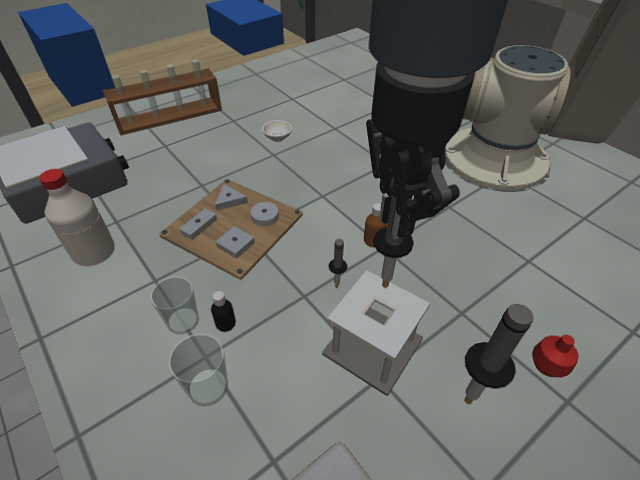

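The tester hangs upright with its tip at (316,236). The hole is empty at about (316,211) and the square's dot is at (608,46). I compute these positions.

Run:
```python
from h import *
c=get_calibration("wrist"); s=get_state(); T=s['ee_pos']; print(T)
print("hole",atz(c,316,211,95).round(1),"sq",atz(c,608,46,28).round(1))
tip=T+[0,0,-104.5]; print("tip pred px",proj(c,tip), "tip meas",atz(c,316,235,tip[2]+3))
cs=get_calibration("scene"); print(proj(cs,tip));
```

```text
[536.80621303 183.15600354 249.94484825]
hole [539.7 181.9  95. ] sq [ 596.6 -110.8   28. ]
tip pred px [315.56884866 232.77695561] tip meas [536.10519985 183.06875631 148.44484825]
[383.67674812 286.91233343]
```

```bash
python3 -m jog '[[[0.007,0.013,0,0],[0.0142,0.0264,0,0],[0.0142,0.0264,0,0],[0.0142,0.0264,0,0],[0.0142,0.0264,0,0],[0.0142,0.0264,0,0],[0.0142,0.0264,0,0],[0.0142,0.0264,0,0],[0.0142,0.0264,0,0],[0.0142,0.0264,0,0],[0.0066,0.0137,0,0],[0,0,0,0]]]'
python3 -m jog '[[[0,0,0.02,0],[0,0,0.025,0],[0,0,0.02,0],[0,0,0.005,0],[0,0,0,0],[0,0,0,0]]]'
python3 - <<'E'
from h import *
s=get_state(); print(s['t'],s['ee_pos'],s['ft_force'],s['gripper_width'])
c=get_calibration("wrist"); im,d=get_image("wrist"); cv2.imwrite("pics/w5.png",im)
T=s['ee_pos']; print(proj(c,T+[0,0,-104.5]),proj(c,[596.6,-110.5,28]))
np.save("pics/w5c.npy",c,allow_pickle=True)
E
```

```text
t: 7.28
ee_pos: [596.6, -111.6, 250.3]
tcp_rot: [[0.958, -0.288, -0.001], [-0.288, -0.958, -0.0], [-0.001, 0.0, -1.0]]
ft_force: [0.7, -0.0, -1.7]
gripper_width: 18.7
t: 8.02
ee_pos: [597.5, -110.3, 182.0]
tcp_rot: [[0.958, -0.286, 0.002], [-0.286, -0.958, -0.0], [0.002, -0.0, -1.0]]
ft_force: [0.4, 1.0, -0.4]
gripper_width: 18.7
8.025 [ 597.46043284 -110.34856562  181.97377691] [ 0.42160603  0.95208717 -0.43456406] 18.747377034628432
[315.7179857  233.23557452] [316.27817926 216.64605371]
```

View pics/w5.png

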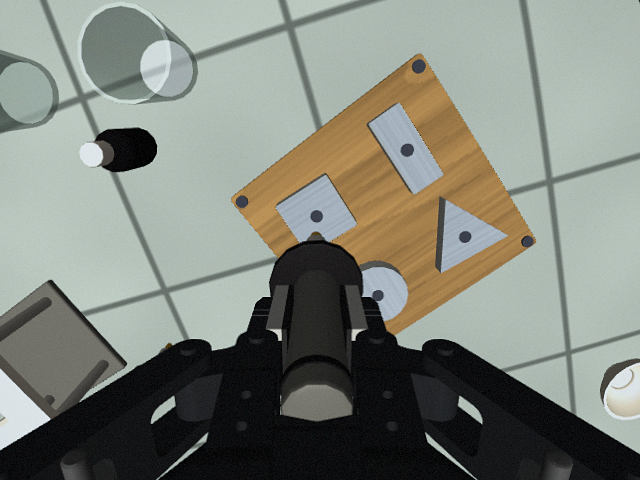

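The dot at (316.5,216) matches the computed point. I go down to near contact.

```bash
python3 -m jog '[[[0,0,0.015,0],[0,0,0.015,0],[0,0,0.01,0],[0,0,0.005,0],[0,0,0,0],[0,0,0,0]]]'
python3 - <<'E'
from h import *
c=np.load("pics/w5c.npy",allow_pickle=True).item()
print("sq",atz(c,316.5,216,28),"tri",atz(c,465,237,28))
s=get_state(); print(s['t'],s['ee_pos'],s['ft_force'],s['wrist_torque'])
c=get_calibration("wrist"); im,d=get_image("wrist"); cv2.imwrite("pics/w6.png",cv2.resize(im[130:280,200:440],None,fx=3,fy=3))
for i in range(2): get_image("top");s=get_state(); print(s['t'],s['ee_pos'],s['ft_force'])
E
```

```text
t: 8.82
ee_pos: [597.2, -110.6, 136.3]
tcp_rot: [[0.958, -0.287, 0.001], [-0.287, -0.958, -0.0], [0.001, -0.0, -1.0]]
ft_force: [0.4, -0.4, 0.1]
gripper_width: 18.6
sq [ 597.05344341 -110.818438     28.        ] tri [ 545.94644613 -221.23326926   28.        ]
8.825 [ 597.22899417 -110.55358393  136.3059271 ] [ 0.39907776 -0.38318896  0.0616119 ] [ 0.05721328  0.00094447 -0.04606999]
8.925 [ 597.16344484 -110.48589585  136.31674284] [0.14527748 0.46125696 0.46512416]
8.975 [ 597.0984189  -110.49156694  136.25596541] [ 0.77758372 -0.20915349 -0.89778306]
```

View pics/w6.png

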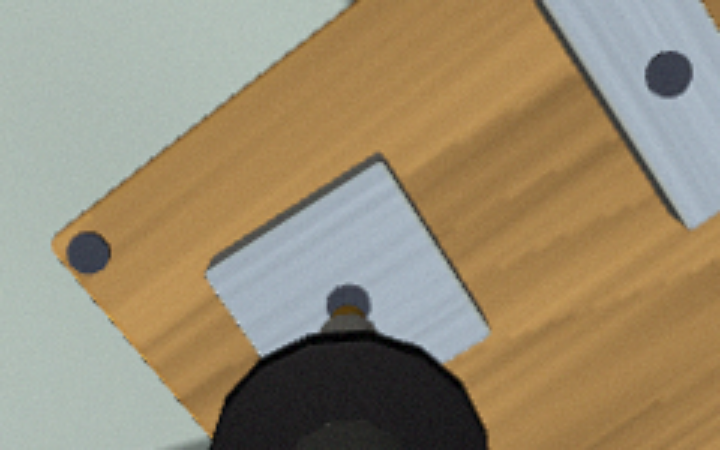

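```bash
python3 -m jog '[[[0,0,0.004,0],[0,0,0.004,0],[0,0,0,0],[0,0,0,0]]]'
python3 - <<'E'
from h import *
s=get_state(); print(s['t'],s['ee_pos'],s['ft_force'],s['wrist_torque'])
im,d=get_image("wrist"); cv2.imwrite("pics/w7.png",cv2.resize(im[130:280,200:440],None,fx=3,fy=3))
for i in range(2):
  get_image("top"); s=get_state(); print(s['t'],s['ee_pos'],s['ft_force'])
E
```

```text
t: 9.48
ee_pos: [597.1, -110.5, 128.1]
tcp_rot: [[0.958, -0.287, 0.001], [-0.287, -0.958, -0.0], [0.001, -0.0, -1.0]]
ft_force: [0.5, 0.6, 2.3]
gripper_width: 18.5
9.475 [ 597.12586678 -110.4922111   128.14365836] [0.49712375 0.58994188 2.27362439] [ 0.11306142 -0.13129915  0.01882425]
9.575 [ 597.0602507  -110.47737842  128.078192  ] [1.0081828  0.42202096 1.53184732]
9.625 [ 597.0522798  -110.48809251  128.0389301 ] [-0.4597228   0.84472823  1.63596622]
```

View pics/w7.png

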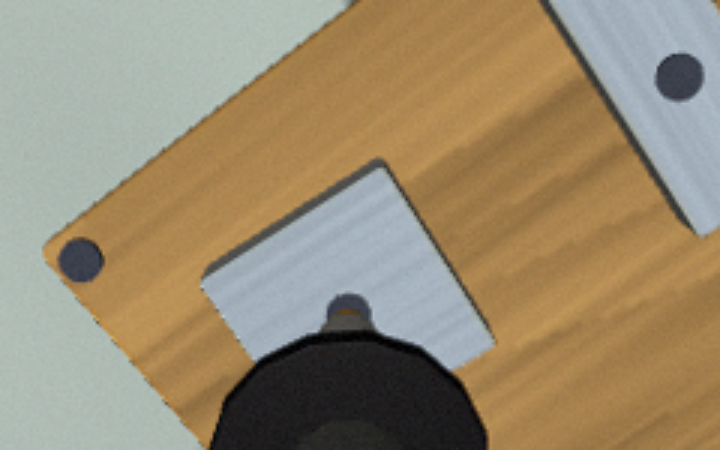

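The brass pin is pressed in and force is up about 2.5 N, so the touch is good. I hold for the rest of the second, then lift and move to above the triangle.

```bash
python3 -m jog '[[[0,0,0,0],[0,0,0,0],[0,0,0,0],[0,0,0,0],[0,0,0,0],[0,0,-0.006,0],[0,0,-0.015,0],[0,0,-0.02,0],[0,0,-0.01,0],[0,0,0,0]]]'
python3 -m jog '[[[-0.002,0.0137,0,0],[-0.0034,0.024,0,0],[-0.0034,0.024,0,0],[-0.0034,0.024,0,0],[-0.003,0.021,0,0],[-0.002,0.014,0,0],[0,0,0,0],[0,0,0,0]]]'
python3 - <<'E'
from h import *
s=get_state(); print(s['t'],s['ee_pos'],s['ft_force'],s['gripper_width'])
c=get_calibration("wrist"); im,d=get_image("wrist"); cv2.imwrite("pics/w8.png",im)
T=s['ee_pos']; print(proj(c,T+[0,0,-104.5]),proj(c,[545.9,-221.2,28]))
np.save("pics/w8c.npy",c,allow_pickle=True)
E
```

```text
t: 10.88
ee_pos: [597.1, -110.4, 179.7]
tcp_rot: [[0.958, -0.287, 0.001], [-0.287, -0.958, 0.0], [0.001, -0.001, -1.0]]
ft_force: [0.4, 0.1, -1.6]
gripper_width: 18.7
t: 11.88
ee_pos: [545.9, -220.9, 178.7]
tcp_rot: [[0.958, -0.287, 0.0], [-0.287, -0.958, 0.0], [-0.0, -0.0, -1.0]]
ft_force: [0.2, -0.0, -1.1]
gripper_width: 18.5
11.875 [ 545.93658687 -220.90812624  178.69697895] [ 0.15973431 -0.03420821 -1.13122787] 18.538224866151836
[315.70413416 232.96119685] [316.12828241 216.26559299]
```

View pics/w8.png

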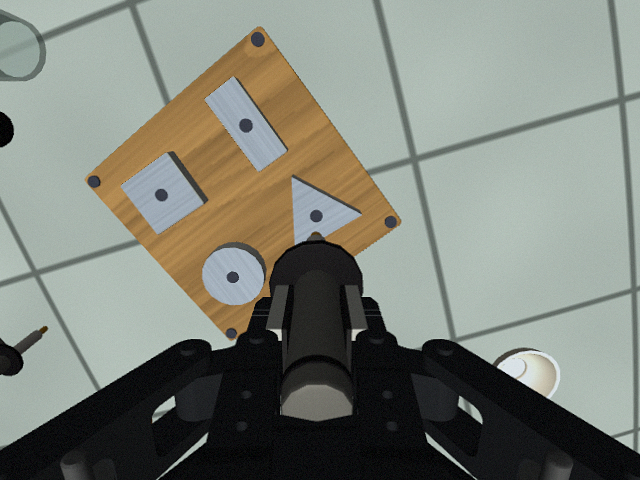

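The triangle's dot at (316,216) matches the computed point. I go down and touch.

```bash
python3 -m jog '[[[0,0,0.015,0],[0,0,0.015,0],[0,0,0.0085,0],[0,0,0.004,0],[0,0,0.004,0],[0,0,0.004,0],[0,0,0,0],[0,0,0,0]]]'
python3 - <<'E'
from h import *
s=get_state(); print(s['t'],s['ee_pos'],s['ft_force'],s['wrist_torque'])
im,d=get_image("wrist"); cv2.imwrite("pics/w9.png",cv2.resize(im[130:280,200:440],None,fx=3,fy=3))
for i in range(2):
  get_image("top"); s=get_state(); print(s['t'],s['ee_pos'],s['ft_force'])
E
```

```text
t: 12.92
ee_pos: [546.1, -221.3, 128.8]
tcp_rot: [[0.958, -0.287, 0.001], [-0.287, -0.958, -0.0], [0.001, 0.0, -1.0]]
ft_force: [0.3, 0.7, 1.2]
gripper_width: 18.9
12.925 [ 546.06677747 -221.30890155  128.84893374] [0.26884259 0.66889086 1.16392213] [0.05087912 0.10725785 0.0159977 ]
13.025 [ 545.97537295 -221.30575026  128.69410008] [0.68522818 0.76605111 1.89060294]
13.075 [ 545.971475   -221.26964435  128.64159835] [-0.61782126  0.28747222  0.9413592 ]
```

View pics/w9.png

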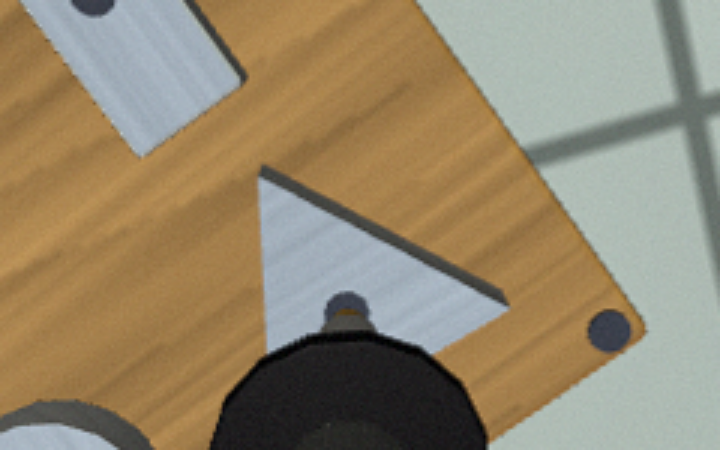

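The touch is good again. I hold, lift high, and go back over the stand.

```bash
python3 -m jog '[[[0,0,0,0],[0,0,0,0],[0,0,0,0],[0,0,0,0],[0,0,0,0],[0,0,-0.006,0],[0,0,-0.02,0],[0,0,-0.03,0],[0,0,-0.03,0],[0,0,-0.025,0],[0,0,-0.011,0],[0,0,0,0]]]'
python3 - <<'E'
from h import *
s=get_state(); d=np.array([537.2,183.3,250])-s['ee_pos']; print(s['t'],s['ee_pos'],d,s['tcp_rot'].T@d)
E
```

```text
t: 14.58
ee_pos: [545.8, -221.0, 250.3]
tcp_rot: [[0.958, -0.287, 0.0], [-0.287, -0.958, 0.0], [0.0, -0.0, -1.0]]
ft_force: [0.1, -0.0, -1.1]
gripper_width: 18.7
14.575 [ 545.78059322 -221.04140233  250.28665868] [-8.58059322e+00  4.04341402e+02 -2.86658678e-01] [-124.15127534 -384.90512575    0.4282522 ]
```

```bash
python3 -m jog '[[[-0.0056,-0.0175,0,0],[-0.0113,-0.035,0,0],[-0.0113,-0.035,0,0],[-0.0113,-0.035,0,0],[-0.0113,-0.035,0,0],[-0.0113,-0.035,0,0],[-0.0113,-0.035,0,0],[-0.0113,-0.035,0,0],[-0.0113,-0.035,0,0],[-0.0113,-0.035,0,0],[-0.0113,-0.035,0,0],[-0.0056,-0.0174,0,0]]]'
python3 -m jog '[[[0,0,0,0],[0,0,0,0],[0,0,0,0]]]'
python3 - <<'E'
from h import *
s=get_state(); d=np.array([537.2,183.3,250])-s['ee_pos']; print(s['t'],s['ee_pos'],d,s['tcp_rot'].T@d)
c=get_calibration("wrist"); im,_=get_image("wrist"); cv2.imwrite("pics/w10.png",im)
print(proj(c,[537.2,183.3,95]),proj(c,s['ee_pos']-[0,0,104.5]))
np.save("pics/w10c.npy",c,allow_pickle=True)
E
```

```text
t: 16.08
ee_pos: [535.9, 185.2, 248.9]
tcp_rot: [[0.959, -0.285, -0.002], [-0.285, -0.959, -0.001], [-0.002, 0.001, -1.0]]
ft_force: [-0.2, -0.9, -1.0]
gripper_width: 18.8
t: 16.45
ee_pos: [537.2, 182.3, 250.3]
tcp_rot: [[0.958, -0.288, 0.0], [-0.288, -0.958, -0.0], [0.0, 0.0, -1.0]]
ft_force: [0.5, -0.2, -1.1]
gripper_width: 18.3
16.45 [537.16792081 182.32669494 250.34296506] [ 0.03207919  0.97330506 -0.34296506] [-0.24937671 -0.94139721  0.34286936]
[314.51284012 215.22195887] [315.65262654 232.95405774]
```

View pics/w10.png

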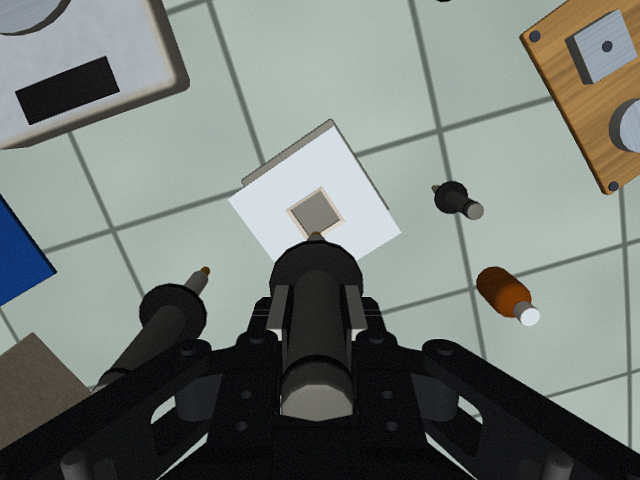

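The hole centre is at about (316,212), near (539,181.8), so I shift 1.5 mm in tool x to centre on it and go down.

```bash
python3 -m jog '[[[0.0015,-0.0003,0.01,0],[0,0,0.02,0],[0,0,0.01,0],[0,0,0.01,0],[0,0,0.01,0],[0,0,0.005,0],[0,0,0,0],[0,0,0,0]]]'
python3 - <<'E'
from h import *
s=get_state(); print(s['t'],s['ee_pos'],s['ft_force'],s['wrist_torque'])
im,_=get_image("wrist"); cv2.imwrite("pics/w11.png",cv2.resize(im[100:280,160:460],None,fx=2.5,fy=2.5))
im,_=get_image("scene"); cv2.imwrite("pics/s11.png",cv2.resize(im[200:400,280:480],None,fx=3,fy=3))
E
```

```text
t: 17.5
ee_pos: [538.9, 183.1, 185.8]
tcp_rot: [[0.958, -0.287, 0.001], [-0.287, -0.958, 0.0], [0.001, -0.001, -1.0]]
ft_force: [-0.0, 0.2, -0.4]
gripper_width: 18.9
17.5 [538.93799928 183.14549704 185.76467711] [-0.03566618  0.15273603 -0.40699392] [-0.04906263  0.02860587  0.01598774]
```

View pics/w11.png

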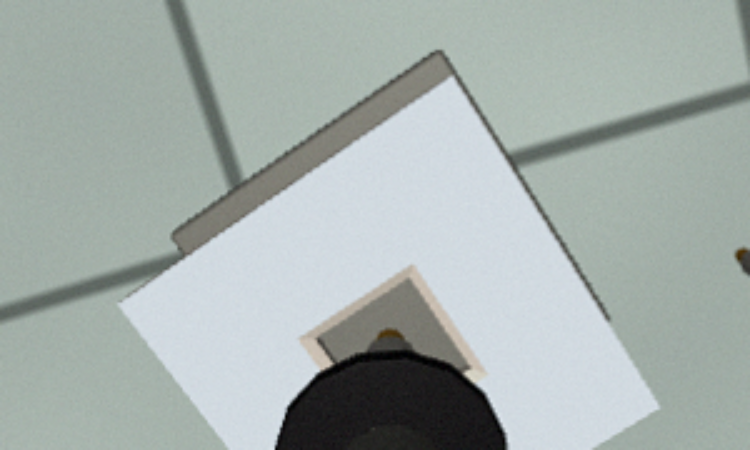

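View pics/s11.png

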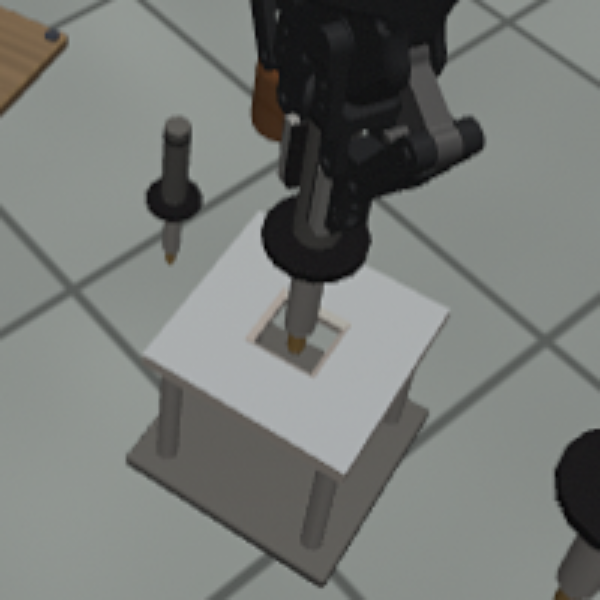

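The tip is already inside the hole, roughly central. I continue down.

```bash
python3 -m jog '[[[0,0,0.01,0],[0,0,0.012,0],[0,0,0.012,0],[0,0,0.012,0],[0,0,0.01,0],[0,0,0.005,0],[0,0,0.001,0],[0,0,0,0],[0,0,0,0]]]'
python3 - <<'E'
from h import *
for i in range(3):
  s=get_state(); print(s['t'],s['ee_pos'],s['ft_force'],s['wrist_torque']); get_image("top")
E
```

```text
t: 18.73
ee_pos: [538.9, 183.2, 123.7]
tcp_rot: [[0.958, -0.287, 0.001], [-0.287, -0.958, 0.0], [0.001, -0.001, -1.0]]
ft_force: [0.0, -1.1, -1.3]
gripper_width: 18.7
18.725 [538.92249644 183.17834205 123.73572212] [ 0.02704987 -1.11164198 -1.26127599] [ 0.0334487  -0.00052185 -0.02190207]
18.775 [538.86957425 183.14842572 123.67261426] [ 0.46218723 -0.14367484 -1.45082028] [-0.02425925  0.01450969 -0.06212722]
18.825 [538.82708491 183.12857779 123.61409745] [ 0.31433314  0.05123332 -1.2283394 ] [-0.02127846  0.0245887   0.00634064]
```

```bash
python3 -m jog '[[[0,0,0.001,0],[0,0,0.001,0],[0,0,0,0],[0,0,0,0]]]'
python3 - <<'E'
from h import *
for i in range(3):
  s=get_state(); print(s['t'],s['ee_pos'],s['ft_force'],s['wrist_torque']); get_image("top")
E
python3 -m jog '[[[0,0,0.0008,0],[0,0,0,0],[0,0,0,0]]]'
python3 - <<'E'
from h import *
for i in range(3):
  s=get_state(); print(s['t'],s['ee_pos'],s['ft_force'],s['wrist_torque']); get_image("top")
im,_=get_image("scene"); cv2.imwrite("pics/s12.png",cv2.resize(im[200:400,280:480],None,fx=3,fy=3))
E
```

```text
t: 19.38
ee_pos: [538.7, 183.0, 121.3]
tcp_rot: [[0.958, -0.287, 0.0], [-0.287, -0.958, -0.0], [0.0, 0.0, -1.0]]
ft_force: [-0.2, -0.9, -0.9]
gripper_width: 18.2
19.375 [538.6863288  183.04194559 121.28564161] [-0.20475351 -0.88916637 -0.85981286] [-0.06187456 -0.02790084  0.00206152]
19.425 [538.69224092 183.04397    121.28861998] [-0.74200972 -0.72280832 -0.9608916 ] [-0.07469137 -0.03047009 -0.02718827]
19.475 [538.69017246 183.05167594 121.29153527] [ 0.71102931  0.29082226 -1.56050256] [ 0.01571229 -0.01741155 -0.029235  ]
t: 19.9
ee_pos: [538.8, 183.1, 120.9]
tcp_rot: [[0.958, -0.287, 0.001], [-0.287, -0.958, 0.0], [0.0, -0.0, -1.0]]
ft_force: [-1.6, -0.5, 3.3]
gripper_width: 18.5
19.9 [538.77353441 183.0732181  120.9043948 ] [-1.62543051 -0.52726073  3.28042102] [-0.0742039   0.44948998 -0.02191911]
19.95 [538.80846219 183.09497853 120.88784857] [-1.55622993  0.26208658  4.01149061] [-0.04836413  0.5387114  -0.04463596]
20.0 [538.82297027 183.07238633 120.8779677 ] [-1.97748999 -0.14210358  4.36731585] [-0.18879893  0.56888304 -0.03021077]
```

View pics/s12.png

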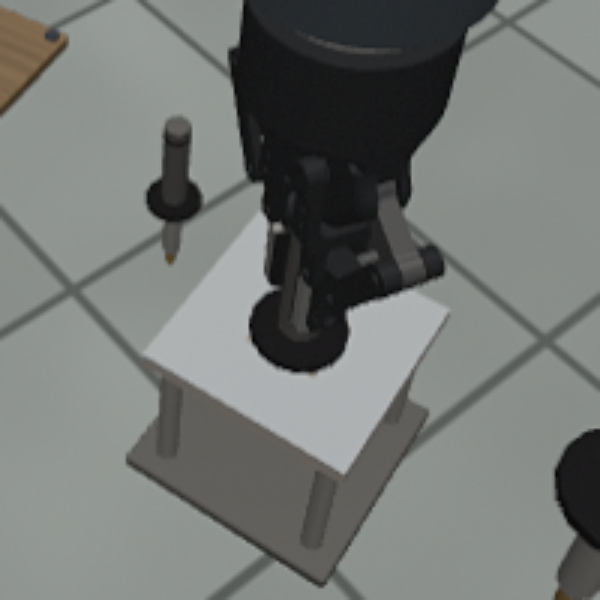

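The collar landed: 5 N at the same height as when I gripped it. I release and retreat straight up.

```bash
python3 -m jog '[[[0,0,0,0],[0,0,0,0],[0,0,0,0]]]' 0.035
python3 -m jog '[[[0,0,0,0],[0,0,0,0],[0,0,0,0],[0,0,0,0],[0,0,-0.01,0],[0,0,-0.02,0],[0,0,-0.03,0],[0,0,-0.03,0],[0,0,-0.03,0],[0,0,-0.01,0],[0,0,0,0]]]' 0.0854
python3 -m jog '[[[-0.03,-0.0144,0,0],[-0.03,-0.0144,0,0],[0,0,0,0],[0,0,0,0],[0,0,0,0],[0,0,0,0]]]'
python3 - <<'E'
from h import *
s=get_state(); c=get_calibration("wrist")
im,d=get_image("wrist"); cv2.imwrite("pics/w13.png",im); np.save("pics/w13.npy",d); np.save("pics/w13c.npy",c,allow_pickle=True)
im,_=get_image("scene"); cv2.imwrite("pics/s13.png",cv2.resize(im[200:400,280:480],None,fx=3,fy=3))
print(s['t'],s['ee_pos'],s['ft_force'])
E
```

```text
t: 20.48
ee_pos: [538.6, 183.0, 120.2]
tcp_rot: [[0.958, -0.287, -0.0], [-0.287, -0.958, -0.0], [-0.0, 0.0, -1.0]]
ft_force: [0.0, 1.1, -0.3]
gripper_width: 35.0
t: 21.85
ee_pos: [538.8, 183.2, 250.9]
tcp_rot: [[0.958, -0.287, 0.001], [-0.287, -0.958, 0.001], [0.001, -0.001, -1.0]]
ft_force: [0.9, -0.1, -0.4]
gripper_width: 85.4
t: 22.6
ee_pos: [489.8, 227.4, 250.2]
tcp_rot: [[0.958, -0.288, -0.0], [-0.288, -0.958, -0.0], [-0.0, 0.0, -1.0]]
ft_force: [0.1, 0.0, -0.1]
gripper_width: 85.0
22.6 [489.76886514 227.38537949 250.15473776] [ 0.07647818  0.01175012 -0.12117176]
```

View pics/w13.png

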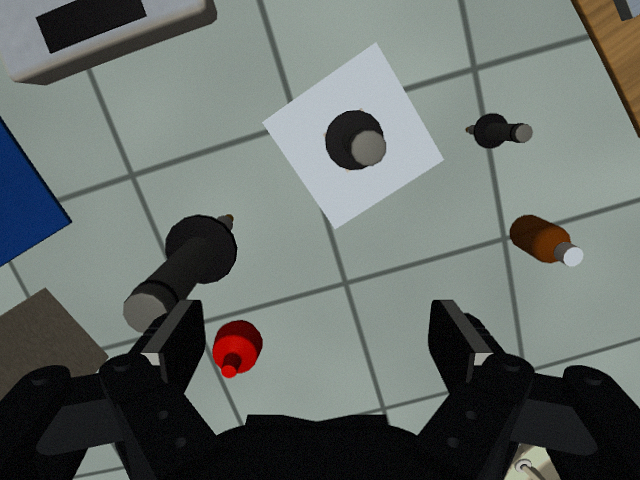

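View pics/s13.png

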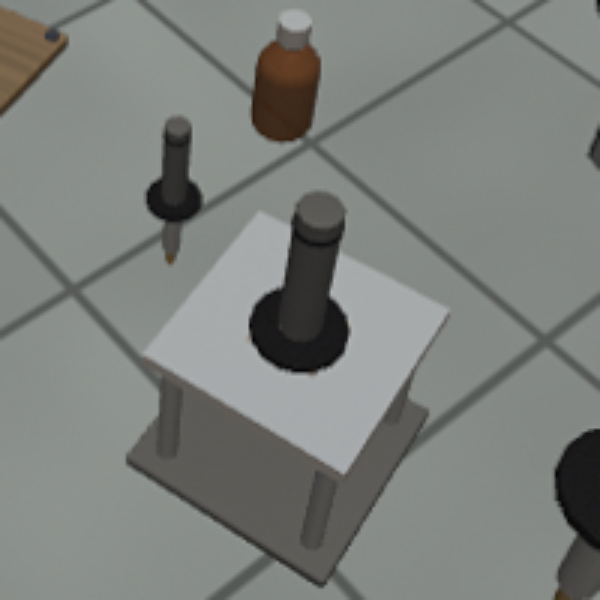

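The tester stands in the stand with its handle top at (368,147) and collar at (354,140). I check the tilt, then hand in.

Run:
```python
from h import *
c=np.load("pics/w13c.npy",allow_pickle=True).item(); d=np.load("pics/w13.npy")
print(atz(c,368,147,181).round(1),atd(c,368,147,d[147,368]).round(1),atz(c,354.5,140,101).round(1),atd(c,340,132,d[132,340]).round(1),atd(c,345,155,d[155,345]).round(1),atd(c,362,120,d[120,362]).round(1))
s=get_state(); print(s['t'],s['ft_force'],s['qvel'].round(2))
finish_job()
```

```text
[537.7 183.5 181. ] [537.8 183.5 181.2] [537.4 183.1 101. ] [545.9 191.7  99.6] [528.8 192.8 100.6] [549.7 174.2 102.3]
22.7 [-0.44690505 -0.00392069 -0.04909954] [ 0.2  -0.16  0.13  0.02 -0.05 -0.  ]
the job is handed in; nothing more can be done
```

The job is done and handed in at about 22.7 s of the 54 s allowed; no verdict was reported.

- **Picking up:** I took the middle-sized tester out of the white stand.
- **Touches:** I touched the square's centre dot and then the triangle's, each for about a second, pressed in about 4 mm. The wrist force rose 2 to 3 N each time. Between them I lifted the tip clear of all the blocks, so it touched neither the round nor the oblong one.
- **Putting back:** I lowered the tester into its stand until the collar landed, with about 5 N of force at the same height as when I gripped it. Then I let go and moved the gripper clear.

**Last checks:**
- The handle top is at (537.7, 183.5, 181) and the collar centre at (537.4, 183.1), so the tester is upright to within 0.5 mm over 80 mm.
- Three depth points on the collar's top read 99.6 to 102.3 mm against an expected 101 mm, so it lies flat within measuring noise.
- The wrist force was about zero, so the robot was touching nothing.

**Disagreements:** My position estimates for the handle and the hole differed by 1 to 3 mm between views, and I corrected for this before gripping and before putting it back. No check failed.

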